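Put the drip coffee filter together on its cup

TASK

Set up the drip coffee set on the saucer, building it from the bottom up and letting go of each piece before you fetch the next: the grey-green cup in the middle of the saucer, then the filter chamber seated on the cup, then the press standing on the chamber's floor, and last the domed lid down on the chamber. Leave the saucer standing where it is, and leave the mug, the glass tumbler and the kitchen timer alone.

Things in the scene. Friction and masses are not known exactly. Their poses are not given: they have to be found in the camera images.
- saucer: the plain white saucer, loose on the worktop, 144 mm across, 20 mm high at its rim, 0.16 kg, the only plate here. Origin: centre of its underside. Its flat round well is about 66 mm across and lies 7 mm above the origin. It is where the coffee set is built up and it stays where it stands.
- cup_center (a point): grey-green glazed coffee cup without handle, a flared beaker 72 mm high, foot 50 mm across, 65 mm across at 42 mm up, mouth 68 mm outside, 60 mm inside, 0.19 kg; stands upright, empty. Grip it round the outside at half height or a little above. Point: on its axis, 36 mm above its foot. z up. Standing on the saucer it is 43 mm above the saucer's origin.
- filter_center (a point): steel filter chamber, upright, open on top, 59 mm high, 0.13 kg: a boss below (54 mm wide, 6 deep, enters the cup's mouth), a flange (92 wide, 3 thick, rests on the cup's rim), then the chamber (58 outside, 61 at the rolled rim, 53 inside, 50 high, 48 deep). Grip round the chamber. Point: on the axis, 34 mm above the boss's underside, 25 below the rim. z up. Seated: 64 mm above the cup's point.
- press_knob (a point): coffee press for inside the chamber: a perforated steel disc 46 mm across, 4 thick, with a thin upright stem and a steel knob 16 mm across, 16 tall; 66 mm high, 0.06 kg; stands on its disc. Grip the knob. Point: centre of the knob, 58 mm above the disc's underside. z up. Seated on the chamber's floor: 35 mm above the filter's point, the knob 2 to 18 mm above the rim.
- lid_knob (a point): domed steel lid, 71 mm across, 56 mm high with its black knob (18 mm across, 15 tall), 0.08 kg; stands on its skirt. The skirt, 66 mm inside, drops 9 mm over the chamber until a ledge inside rests on its rim; the press knob fits under the dome. Grip the knob. Point: centre of the knob, 48.5 mm above the skirt's edge. z up. Seated: 64.5 mm above the filter's point.
- mug: bystander: the blue-green and white mug with a handle, 87 mm across, 91 mm high, farther back; to be left alone. Origin: about the centre of its underside. Above it hangs a wall cabinet that the arm must stay clear of: underside 0.48 m above the worktop, front (with knobs) from x = 0.55 m on, from y = 0.15 m to the right-hand wall.
- tumbler: bystander: a clear glass tumbler, 77 mm across, 94 mm high, farther back; to be left alone. Origin: centre of its underside.
- timer: bystander: a round pale blue and white kitchen timer with a wooden knob, 69 mm across, 42 mm high, farther back; to be left alone. Origin: centre of its underside.
Mind the look-alikes: they are no part of the job. What is shaped like the part that bears filter_center but red is not meant.

How it is judged:
On the way, in this order (a step that is already met when the one before it is completed fails the run):
1. the cup stands in the middle of the saucer, released (horizontal distance between cup_center and saucer below 0.01 m and z of cup_center in the frame of saucer between 0.039 and 0.047 m and angle between cup_center's own z axis and vertical below 0.08 rad and contact force between the fingers and cup below 0.05 N), for 0.2 s.
2. the filter chamber is seated on the cup on the saucer, released (horizontal distance between cup_center and saucer below 0.01 m and z of cup_center in the frame of saucer between 0.039 and 0.047 m and angle between each of cup_center, filter_center's own z axis and vertical below 0.08 rad and horizontal distance between filter_center and cup_center below 0.008 m and z of filter_center in the frame of cup_center between 0.06 and 0.068 m and contact force between the fingers and filter below 0.05 N), for 0.2 s.
3. the press stands on the floor of the seated chamber, released (horizontal distance between cup_center and saucer below 0.01 m and z of cup_center in the frame of saucer between 0.039 and 0.047 m and angle between each of cup_center, filter_center's own z axis and vertical below 0.08 rad and horizontal distance between filter_center and cup_center below 0.008 m and z of filter_center in the frame of cup_center between 0.06 and 0.068 m and horizontal distance between press_knob and filter_center below 0.008 m and z of press_knob in the frame of filter_center between 0.031 and 0.039 m and angle between press_knob's own z axis and vertical below 0.15 rad and contact force between the fingers and press below 0.05 N), for 0.2 s.
4. the lid is down on the chamber, over the press, released (horizontal distance between cup_center and saucer below 0.01 m and z of cup_center in the frame of saucer between 0.039 and 0.047 m and angle between each of cup_center, filter_center's own z axis and vertical below 0.08 rad and horizontal distance between filter_center and cup_center below 0.008 m and z of filter_center in the frame of cup_center between 0.06 and 0.068 m and horizontal distance between each of press_knob, lid_knob and filter_center below 0.008 m and z of press_knob in the frame of filter_center between 0.031 and 0.039 m and angle between press_knob's own z axis and vertical below 0.15 rad and z of lid_knob in the frame of filter_center between 0.0605 and 0.0685 m and angle between lid_knob's own z axis and vertical below 0.1 rad and contact force between the fingers and lid below 0.05 N), for 0.2 s.
At the end, for the whole second after the job is handed in: Cup within 10 mm of the saucer's centre; chamber on cup, press on chamber floor, lid on chamber rim, each centred within 8 mm and within 4 mm of seated height; tilts under 0.08 rad (lid 0.1, press 0.15); saucer flat, within 30 mm of its place; all at rest, released (horizontal distance between cup_center and saucer below 0.01 m and z of cup_center in the frame of saucer between 0.039 and 0.047 m and angle between each of cup_center, filter_center's own z axis and vertical below 0.08 rad and horizontal distance between filter_center and cup_center below 0.008 m and z of filter_center in the frame of cup_center between 0.06 and 0.068 m and horizontal distance between each of press_knob, lid_knob and filter_center below 0.008 m and z of press_knob in the frame of filter_center between 0.031 and 0.039 m and angle between press_knob's own z axis and vertical below 0.15 rad and z of lid_knob in the frame of filter_center between 0.0605 and 0.0685 m and angle between lid_knob's own z axis and vertical below 0.1 rad and distance of saucer from where it was at the start of the episode below 0.03 m and angle between saucer's own z axis and vertical below 0.05 rad and linear speed of each of saucer, cup, filter, press, lid below 0.02 m/s); the robot touches nothing.
It fails at once if the mug, the tumbler or the timer is moved by more than 20 mm or tipped (distance of any of mug, tumbler, timer from where it was at the start of the episode above 0.02 m or angle between any of mug, tumbler, timer's own z axis and vertical above 0.3 rad).
It fails at once if the saucer is pushed more than 30 mm from where it stood (distance of saucer from where it was at the start of the episode above 0.03 m).
It also fails if it takes over 136 s, if anything falls off the work surface, if the arm or the gripper's body presses on something with over 40 N, if the wrist force passes 120 N, or if a joint passes its speed limit or range.

ROBOT

A 6-joint arm with a two-finger parallel gripper is mounted at the origin on a cart in front of the work surface, level with it; the furniture and walls round the work are solid. World frame = base frame: x ahead of the robot, y to its left, z up, the work surface at z = 0. Lengths are in m, angles in rad, forces in N, time in s.
With the tool pointing down it reaches from about 0.375 to 0.9 m from the base axis. Payload 3.1 kg.
Tool frame: the origin (TCP) lies on the front face of the gripper's body, between the roots of the fingers; the fingertips stand 70 mm ahead of it and the grasp point (between the pads) lies 51 mm ahead of it; z points along the fingers, y is the line along which they close (so a half turn about z gives the same grasp; the last joint's range is limited). The gripper opens to 87 mm and grips with 3 to 60 N. Pads are 19 mm wide; open, the fingers measure 117 mm over their backs; the gripper's body (75 mm by 190 mm) begins 51 mm behind the grasp point.
Start: joints at [-1.524, 0.527, 1.433, -0, 1.181, -0.178], TCP at [0.139, -0.609, 0.292] pointing down, gripper open.
Joint ranges: [-3.08, 3.08], [-0.75, 2.2], [0.22, 2.44], [-1.43, 4.57], [0, 2.65], [-2.85, 2.85]. Speed limits (rad/s): [2.79, 2.79, 3.14, 3.14, 3.14, 3.14].

INTERFACE

Orientations are given as a unit quaternion [x, y, z, w].
In Python, from rig import robot, cams, ticket gives the robot as it stands. The module is installed in compiled form; this text tells all that it offers.
- The arm moves only by the shell command python3 -m crank 'ROWS' [FORCE]. ROWS is JSON, a list of rows, each a list of 7 numbers: the shift along the tool's x, y, z in cm, then the turn, a rotation vector about the tool's x, y, z in rad, then the closure, from 0 (fully open) to 1 (shut). A call has 1 to 5 rows; each row shifts and turns the commanded pose from where the row before left it, along the tool's axes as they then stand; what a row does not reach is not made up. A row lasts 1/8 s, in which the tool goes at most 62.5 mm and 10.7 degrees, less where a joint would pass 70% of its speed; a pose out of reach is approached as far as the arm can. A call is refused whole if a number of a shift passes 6.25 or a number of a turn 0.188, either way. A call with a gripper value outside its range is refused whole. The fingers move at their own pace and stop on an object; FORCE is the grip in N (left out, the last holds). Time passes only in rows, so rows that do not move let the fingers close. It gives the time, the measured TCP pose, the force, the opening and the grip force at its end, in the units of the state.
- robot.get_obs(): the state, without advancing time (a new reading comes with each control period).
- cams.camera(name): name is "scene" or "top"; returns the picture (480x640x3 uint8, red, green, blue); there is no depth.
- cams.camera_info(name): a dict with "intrinsics" (3x3 intrinsics, pixels), "dist" ([k1, k2, p1, p2, k3] as OpenCV has them; the pictures are not rectified), "pose" (4x4, takes a point from camera to world coordinates). Camera axes: x right, y down, z forward; pixel columns grow to the right and rows downward; lengths in m; the calibration is good to about 2 mm. A picture is of the moment at which its call begins. camera_info takes no time and is no camera call.
- ticket.hand_in(): hands the job in; it is judged then, once.
The state is a dict: "time": time; "q": joint angles; "joint_velocities": joint speeds; "joint_torque": joint torques, N m; "position": TCP position; "tool_rot": TCP orientation; "ft_force": force on the tool from outside, world axes, zero at the start; "moment": the same for the moment, N m; "grip_width": finger opening in m; "grip_force": force on a finger pad.
Only numpy, scipy, OpenCV 4.12 (cv2) and the standard library are available. Lean on these libraries where they do the work, as an engineer would, in place of code of your own. Each camera call takes 0.05 s, during which the arm holds its last target. There are 200 camera calls.

## Working session

There is one attempt and no reset: what is moved stays moved. The work goes in short steps, Python scripts to look and compute and a shell command to move; the robot and the scene stay as the last step left them, time stands still between calls to the robot, and variables do not carry over. Pictures are saved under pics/ and viewed, at most 18 in all, crops included, and the job is handed in when it is done.

```bash
mkdir -p pics; python3 - <<'E'
from rig import robot,cams
import cv2,numpy as np
np.set_printoptions(precision=4,suppress=True)
for n in("scene","top"):
    im=cams.camera(n);cv2.imwrite(f"pics/{n}0.png",im[:,:,::-1]);i=cams.camera_info(n)
    print(n,np.array(i["intrinsics"]),i["dist"],np.array(i["pose"]))
print(robot.get_obs())
E
```

```text
scene [[622.109    0.     319.3838]
 [  0.     622.109  246.1569]
 [  0.       0.       1.    ]] [-0.1551  0.      0.      0.      0.    ] [[-0.5444 -0.5027  0.6715 -0.3553]
 [-0.8388  0.3189 -0.4412  0.5591]
 [ 0.0076 -0.8035 -0.5953  0.8352]
 [ 0.      0.      0.      1.    ]]
top [[481.3493   0.     319.5359]
 [  0.     481.3493 241.2384]
 [  0.       0.       1.    ]] [-0.0316  0.      0.      0.      0.    ] [[-0.0143 -0.9961  0.0874  0.4386]
 [-0.9995  0.0116 -0.0308 -0.001 ]
 [ 0.0296 -0.0878 -0.9957  1.067 ]
 [ 0.      0.      0.      1.    ]]
{'time': 0.1, 'q': array([-1.5245,  0.5284,  1.4338, -0.    ,  1.1814, -0.1785]), 'joint_velocities': array([ 0.0002, -0.0026, -0.0023,  0.    ,  0.0011,  0.0012]), 'joint_torque': array([  0.0002, -44.0985, -17.7151,   0.0634,   0.0534,  -0.    ]), 'position': array([ 0.1393, -0.6087,  0.2914]), 'tool_rot': array([ 0.9937,  0.1122,  0.0001, -0.001 ]), 'ft_force': array([-0.3028, -0.6444,  0.2674]), 'moment': array([ 0.0505,  0.0415, -0.0734]), 'grip_force': 0.0, 'grip_width': 0.0871153022883757}
```

View pics/scene0.png

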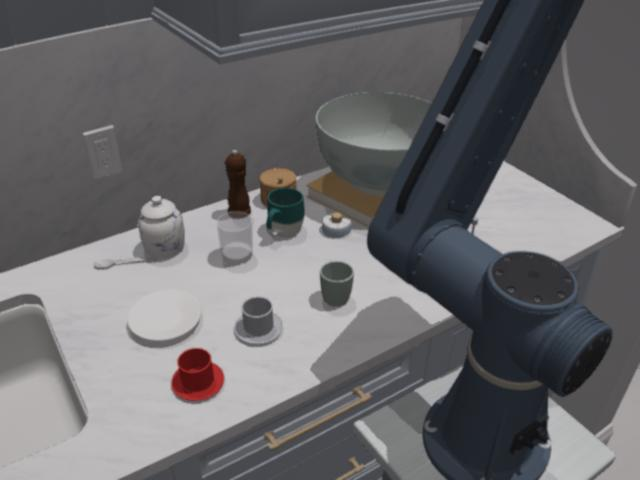

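View pics/top0.png

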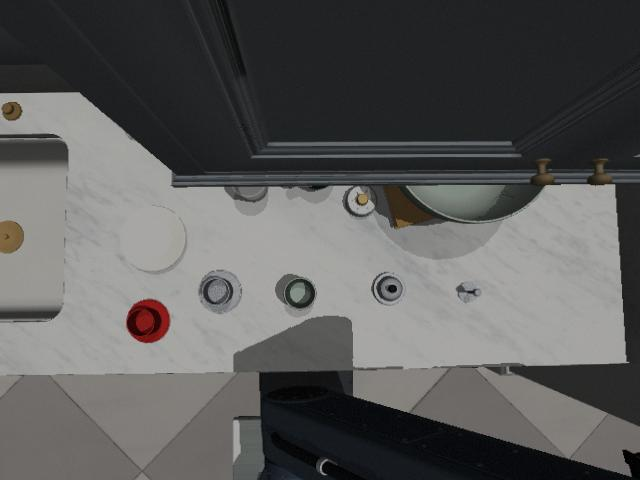

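The scene view shows the cup at (337,284), the steel chamber at (257,316), its red look-alike at (195,371), the saucer at (165,316), the tumbler at (236,238), the mug at (285,212) and the timer at (337,224). The arm hides the lid and the press. In the top view:
- saucer (153,238)
- steel chamber (219,291)
- red chamber (148,321), not meant
- cup (299,292)
- lid (388,288)
- press (470,292)
- timer (361,200)

Candidates:
- **Cup:** grey-green cup (299,292), or the mug, which is farther back.
- **Chamber:** steel (219,291), or red (148,321). I choose the steel one.
- **Saucer:** the only plate, at (153,238).

I'll check these in a close crop and measure.

```bash
cat >h.py <<'E'
import cv2,numpy as np
from rig import robot,cams
from scipy.spatial.transform import Rotation as R
np.set_printoptions(precision=4,suppress=True)
def cal(n):
    i=cams.camera_info(n);return np.array(i["intrinsics"]),np.array(i["dist"]),np.array(i["pose"])
def ray(n,uv):
    K,D,T=cal(n);p=cv2.undistortPoints(np.array([[uv]],float),K,D)[0,0]
    return T[:3,3],T[:3,:3]@np.array([p[0],p[1],1])
def onz(n,uv,z):
    o,d=ray(n,uv);return (o+d*(z-o[2])/d[2])[:2]
def proj(n,P):
    K,D,T=cal(n);M=np.linalg.inv(T)
    return cv2.projectPoints(np.array(P,float).reshape(-1,1,3),cv2.Rodrigues(M[:3,:3])[0],M[:3,3],K,D)[0][:,0]
def ring(c,r,z):
    a=np.linspace(0,2*np.pi,40);return np.c_[c[0]+r*np.cos(a),c[1]+r*np.sin(a),0*a+z]
def shot(n,f):
    im=np.ascontiguousarray(cams.camera(n)[:,:,::-1]);cv2.imwrite("pics/"+f,im);return im
def delta(P):
    "tool-frame shift in cm to bring the TCP to P"
    s=robot.get_obs();return R.from_quat(s["tool_rot"]).inv().apply(np.array(P)-s["position"])*100
E
python3 - <<'E'
from h import *
im=cv2.imread("pics/top0.png")
for nm,uv,z,r in [("saucer",(153,238),.02,.072),("cup",(299,292),.072,.034),("filter",(219,291),.059,.0305),("lid",(388,288),.02,.0355),("lidknob",(392,288),.056,.009),("pressknob",(476,292),.066,.008),("pressdisc",(466,292),.004,.023)]:
    c=onz("top",uv,z);print(nm,c)
    cv2.polylines(im,[np.round(proj("top",ring(c,r,z))*8).astype(int)],True,(0,255,0),1,cv2.LINE_AA,3) if 0 else None
a=cv2.resize(im[200:350,110:310],(800,600),interpolation=cv2.INTER_CUBIC)
b=cv2.resize(im[250:350,360:500],(800,571),interpolation=cv2.INTER_CUBIC)
cv2.imwrite("pics/ca.png",a);cv2.imwrite("pics/cb.png",b)
E
```

```text
saucer [0.5418 0.3283]
cup [0.4218 0.012 ]
filter [0.4259 0.178 ]
lid [ 0.4266 -0.181 ]
lidknob [ 0.4269 -0.1833]
pressknob [ 0.4158 -0.3586]
pressdisc [ 0.4148 -0.3582]
```

View pics/ca.png

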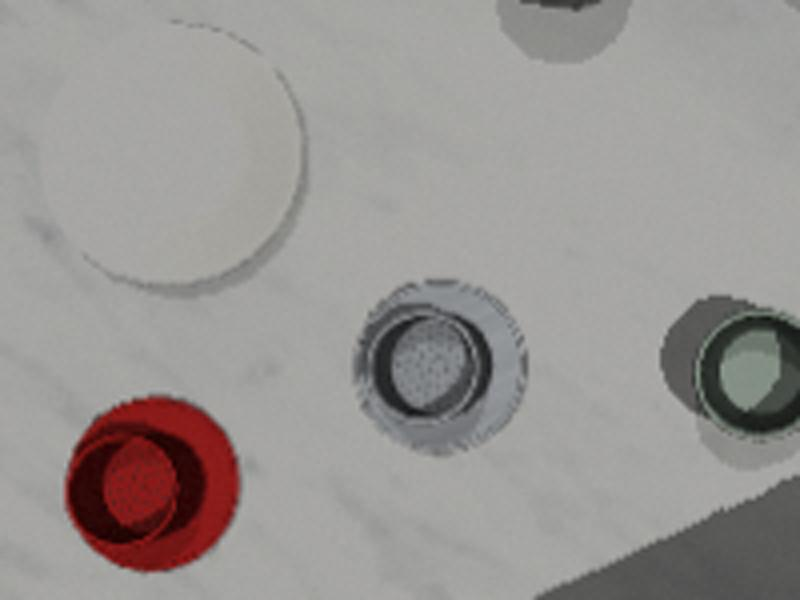

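View pics/cb.png

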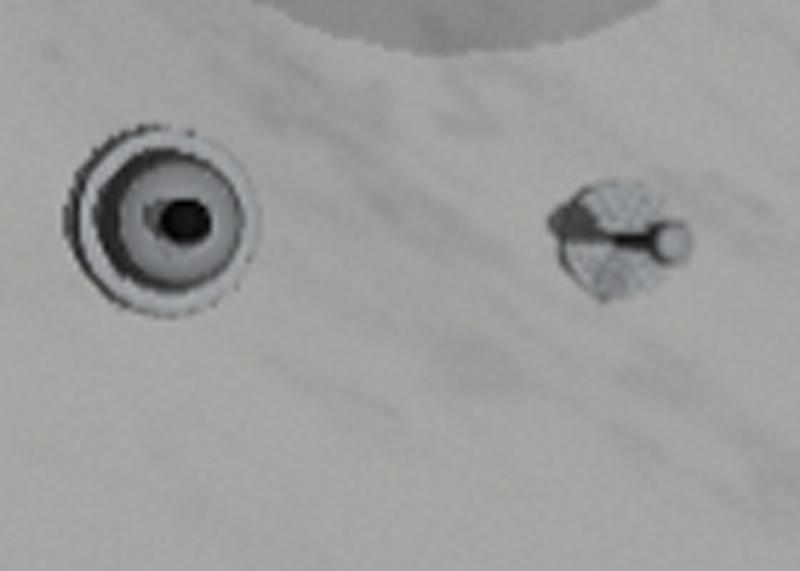

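The crops confirm the choice. The plain saucer's outline is centred near (171,154) in crop A, i.e. pixel (152.6,238). The steel chamber's flange is at (441,366), i.e. (220,291.2), and its red twin is at lower left. The cup is at right. In crop B the lid's knob is at (185,220), i.e. (392,288.1), and the press knob is at (671,242), i.e. (477,291.9). Next I square the tool to the world axes while refining the centres.

```bash
python3 -m crank '[[0,0,0,0,0,0.1125,0],[0,0,0,0,0,0.1125,0],[5.5,0,0,0,0,0,0],[5.5,0,0,0,0,0,0],[5.5,-2,0,0,0,0,0]]' 15
python3 - <<'E'
from h import *
for nm,uv,z in [("saucer",(152.6,238),.02),("flange",(220,291.2),.009),("frim",(216.7,290.4),.059),("lidskirt",(389.3,288.1),.009),("lidknob",(392,288.1),.056),("pressknob",(477,291.9),.066),("pressdisc",(466.6,291.5),.004)]: print(nm,onz("top",uv,z))
im=cv2.imread("pics/top0.png")
p=im[270:315,280:325].astype(int);g=p[:,:,1]-p[:,:,2]  # greenish
m=((g>3)*255).astype(np.uint8);cs,_=cv2.findContours(m,0,2);c=max(cs,key=cv2.contourArea)
e=cv2.fitEllipse(cv2.convexHull(c));print(e);print("cup",onz("top",(e[0][0]+280,e[0][1]+270),.07))
print(robot.get_obs()["position"],R.from_quat(robot.get_obs()["tool_rot"]).as_matrix())
E
```

```text
time: 0.72
position: [0.3056, -0.59, 0.2916]
tool_rot: [1.0, -0.001, 0.0, 0.0]
ft_force: [-0.8, -0.3, 1.8]
grip_width: 0.0872
grip_force: 0.0
saucer [0.5418 0.3292]
flange [0.4248 0.1847]
frim [0.4272 0.1828]
lidskirt [ 0.4262 -0.1858]
lidknob [ 0.4267 -0.1833]
pressknob [ 0.416  -0.3608]
pressdisc [ 0.4159 -0.3596]
((19.482744216918945, 22.97998809814453), (32.18402099609375, 33.02254867553711), 165.88699340820312)
cup [0.4197 0.011 ]
[ 0.3056 -0.59    0.2916] [[ 1.     -0.0017  0.0001]
 [-0.0017 -1.     -0.0005]
 [ 0.0001  0.0005 -1.    ]]
```

```bash
python3 -m crank '[[5.7,-6,0,0,0,0,0],[5.7,-6,0,0,0,0,0],[0,-6,0,0,0,0,0],[0,-6,0,0,0,0,0],[0,-6,0,0,0,0,0]]' >/dev/null; python3 -m crank '[[0,-6,0,0,0,0,0],[0,-6,2,0,0,0,0],[0,-6,3,0,0,0,0],[0,-6,3,0,0,0,0],[0,-6.1,3,0,0,0,0]]'; python3 -m crank '[[0,0,0,0,0,0,0],[0,0,0,0,0,0,0]]'
python3 - <<'E'
from h import *
print(robot.get_obs()["position"],delta([.4197,.011,.095]))
a=shot("scene","s1.png");b=shot("top","t1.png")
cv2.imwrite("pics/v1.png",np.hstack([cv2.resize(a[190:360,230:430],(400,340)),cv2.resize(b[200:370,200:400],(400,340))]))
E
```

```text
time: 1.98
position: [0.3906, -0.03, 0.1884]
tool_rot: [1.0, -0.001, 0.001, 0.0]
ft_force: [1.7, -0.4, -0.3]
grip_width: 0.0868
grip_force: 0.0
time: 2.22
position: [0.3912, -0.0316, 0.189]
tool_rot: [1.0, 0.0, 0.0, 0.0]
ft_force: [0.4, -0.6, -0.3]
grip_width: 0.0869
grip_force: 0.0
[ 0.3912 -0.0316  0.189 ] [ 2.8472 -4.2591  9.4023]
```

View pics/v1.png

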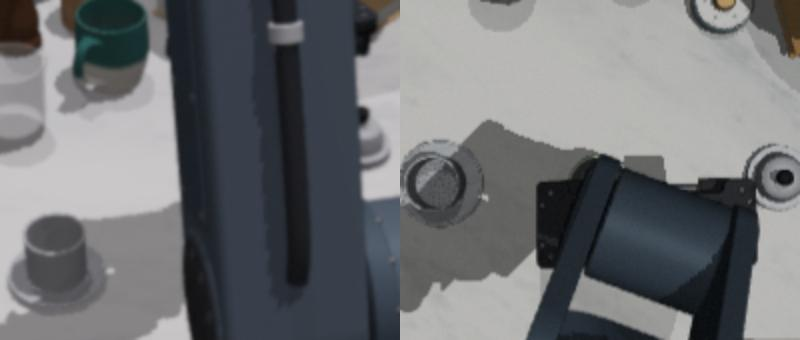

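The hand hides the cup in both views: the scene crop shows only the forearm over it, and in the top crop the gripper is at (640,210). I'll cross-check the cup, chamber and saucer in the first scene picture instead.

```bash
python3 - <<'E'
from h import *
im=cv2.imread("pics/scene0.png")
S=4
def pl(P): 
    for (u,v) in proj("scene",P): cv2.circle(o,(int((u-u0+.5)*S),int((v-v0+.5)*S)),1,(0,0,255),-1)
u0,v0=120,255
o=cv2.resize(im[v0:v0+140,u0:u0+200],(800,560),interpolation=cv2.INTER_CUBIC)
c=[.4197,.011];pl(ring([.5418,.3292],.072,.02));pl(ring([.426,.1835],.0305,.059));pl(ring([.426,.1835],.046,.009))
o2=o;u0,v0=300,255
o=cv2.resize(im[255:315,300:375],(300,240),interpolation=cv2.INTER_CUBIC);pl(ring(c,.034,.072));pl(ring(c,.025,0))
o2[-240:,-300:]=o;cv2.imwrite("pics/chk.png",o2)
E
```

```text
(no output)
```

View pics/chk.png

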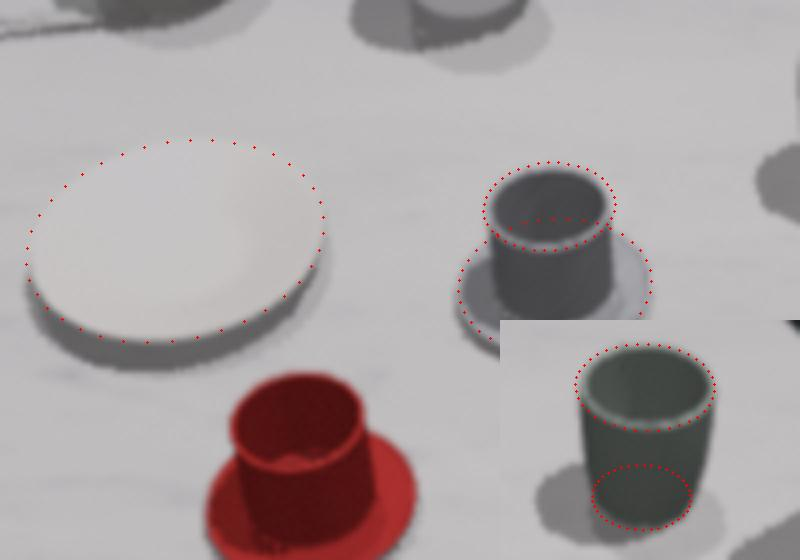

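The saucer outline fits exactly, the chamber fits within a pixel, and the cup lies about 1 px right of my ring, so I take the cup at (0.419,0.010). Going down on it.

```bash
python3 -m crank '[[1.4,-2.1,0,0,0,0,0],[1.4,-2.1,0,0,0,0,0],[0,0,0,0,0,0,0],[0,0,0,0,0,0,0]]'; python3 -c "
from h import *
print(delta([.419,.010,.096]))"
```

```text
time: 2.82
position: [0.4185, 0.0094, 0.1893]
tool_rot: [1.0, -0.001, 0.0, 0.0]
ft_force: [-0.3, -0.3, -0.2]
grip_width: 0.0869
grip_force: 0.0
[ 0.0445 -0.062   9.327 ]
```

```bash
python3 -m crank '[[0,0,3,0,0,0,0],[0,0,3,0,0,0,0],[0,0,2.3,0,0,0,0],[0,0,1,0,0,0,0],[0,0,0,0,0,0,0]]'; python3 -m crank '[[0,0,0,0,0,0,0.2],[0,0,0,0,0,0,0.5],[0,0,0,0,0,0,0.6],[0,0,0,0,0,0,0.6],[0,0,0,0,0,0,0.6]]' 15
```

```text
time: 3.45
position: [0.4183, 0.01, 0.0958]
tool_rot: [1.0, -0.001, -0.001, -0.0]
ft_force: [0.3, 0.8, 0.3]
grip_width: 0.0873
grip_force: 0.0
time: 4.08
position: [0.419, 0.0103, 0.0965]
tool_rot: [1.0, 0.0, 0.001, 0.0]
ft_force: [-0.8, -2.1, 7.0]
grip_width: 0.0673
grip_force: 15.0
```

```bash
python3 -m crank '[[0,0,-2,0,0,0,0.6],[0,0,-4,0,0,0,0.6],[0,0,-4,0,0,0,0.6],[1,-3,0,0,0,0,0.6],[2,-5,0,0,0,0,0.6]]'>/dev/null;python3 -m crank '[[2,-5,0,0,0,0,0.6],[2,-5,0,0,0,0,0.6],[2,-5,0,0,0,0,0.6],[2,-5,0,0,0,0,0.6],[1.3,-4,0,0,0,0,0.6]]'; python3 -m crank '[[0,0,0,0,0,0,0.6],[0,0,0,0,0,0,0.6]]'; python3 - <<'E'
from h import *
print(robot.get_obs()["position"],delta([.5418,.3292,.106]))
a=shot("scene","s2.png");b=shot("top","t2.png")
cv2.imwrite("pics/v2.png",np.hstack([cv2.resize(a[150:390,60:300],(400,400)),cv2.resize(b[150:330,50:230],(400,400))]))
E
```

```text
time: 5.32
position: [0.5416, 0.3326, 0.1952]
tool_rot: [1.0, 0.0, -0.0, 0.0]
ft_force: [0.7, -0.1, -1.0]
grip_width: 0.0673
grip_force: 15.0
time: 5.58
position: [0.5403, 0.3299, 0.195]
tool_rot: [1.0, 0.0, -0.002, 0.001]
ft_force: [-0.2, -0.5, -2.4]
grip_width: 0.0672
grip_force: 15.0
[0.5403 0.3299 0.195 ] [0.1807 0.0588 8.8992]
```

View pics/v2.png

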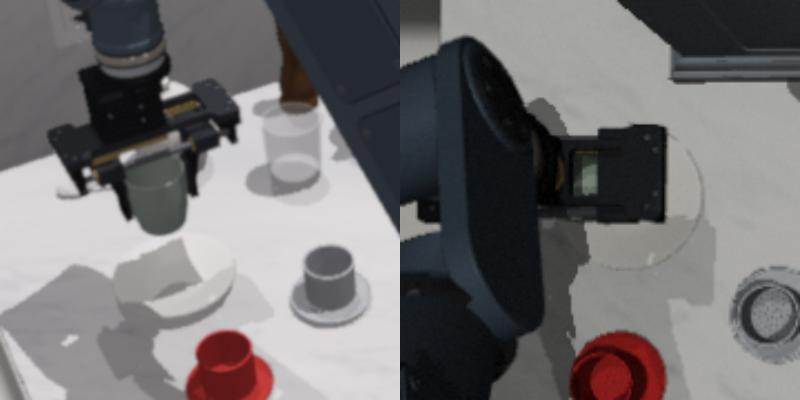

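The cup hangs in the gripper, upright, above the saucer (scene crop, cup at (158,195), saucer at (178,275)). Lowering.

```bash
python3 -m crank '[[0.15,0.05,3,0,0,0,0.6],[0,0,3,0,0,0,0.6],[0,0,2,0,0,0,0.6],[0,0,0.7,0,0,0,0.6],[0,0,0,0,0,0,0.6]]'; python3 -m crank '[[0,0,0.2,0,0,0,0.6],[0,0,0.2,0,0,0,0.6],[0,0,0,0,0,0,0.6]]'
```

```text
time: 6.3
position: [0.5433, 0.3297, 0.109]
tool_rot: [1.0, -0.0, -0.0, 0.0]
ft_force: [-1.0, 0.3, -2.3]
grip_width: 0.0672
grip_force: 15.0
time: 6.68
position: [0.5432, 0.3301, 0.1053]
tool_rot: [1.0, 0.0, 0.0, -0.0]
ft_force: [-0.2, 1.0, -1.6]
grip_width: 0.0676
grip_force: 15.0
```

```bash
python3 -m crank '[[-0.1,0.1,0.1,0,0,0,0.6],[0,0,0.1,0,0,0,0.6],[0,0,0,0,0,0,0.6]]';python3 -m crank '[[0,0,0.1,0,0,0,0.6],[0,0,0,0,0,0,0.6]]'
```

```text
time: 7.05
position: [0.5422, 0.3289, 0.1035]
tool_rot: [1.0, -0.0, 0.0, 0.0]
ft_force: [-1.9, -0.6, 2.2]
grip_width: 0.0676
grip_force: 15.0
time: 7.3
position: [0.5423, 0.3289, 0.1034]
tool_rot: [1.0, -0.0, 0.0, 0.0]
ft_force: [-2.3, -2.1, 8.9]
grip_width: 0.0675
grip_force: 15.0
```

Contact. I release, rise straight up, and move off towards the chamber.

```bash
python3 -m crank '[[0,0,0,0,0,0,0.2],[0,0,0,0,0,0,0],[0,0,0,0,0,0,0],[0,0,-1,0,0,0,0],[0,0,-4,0,0,0,0]]' >/dev/null;python3 -m crank '[[0,0,-5,0,0,0,0],[0,2,0,0,0,0,0],[-3,4,0,0,0,0,0],[-4,4,0,0,0,0,0],[-4,4.5,0,0,0,0,0]]';python3 -m crank '[[0,0,0,0,0,0,0],[0,0,0,0,0,0,0]]'; python3 - <<'E'
from h import *
print(robot.get_obs()["position"],delta([.426,.183,.088]))
a=shot("scene","s3.png");b=shot("top","t3.png")
S=3
u0,v0=110,230;o=cv2.resize(a[v0:v0+125,u0:u0+130],(390,375),interpolation=cv2.INTER_CUBIC)
for P in (ring([.5418,.3292],.072,.02),ring([.5418,.3292],.034,.079)):
    for u,v in proj("scene",P): cv2.circle(o,(int((u-u0+.5)*S),int((v-v0+.5)*S)),1,(0,0,255),-1)
u0,v0=90,185;p=cv2.resize(b[v0:v0+125,u0:u0+130],(390,375),interpolation=cv2.INTER_CUBIC)
for P in (ring([.5418,.3292],.072,.02),ring([.5418,.3292],.034,.079)):
    for u,v in proj("top",P): cv2.circle(p,(int((u-u0+.5)*S),int((v-v0+.5)*S)),1,(0,0,255),-1)
cv2.imwrite("pics/v3.png",np.hstack([o,p]))
E
```

```text
time: 8.55
position: [0.4303, 0.1825, 0.2016]
tool_rot: [1.0, 0.0, -0.0, 0.0]
ft_force: [0.5, -1.2, -0.5]
grip_width: 0.0867
grip_force: 0.0
time: 8.8
position: [0.4329, 0.1838, 0.2021]
tool_rot: [1.0, -0.001, 0.001, -0.0]
ft_force: [0.4, 0.3, 0.1]
grip_width: 0.087
grip_force: 0.0
[0.4329 0.1838 0.2021] [-0.7046  0.0804 11.4097]
```

View pics/v3.png

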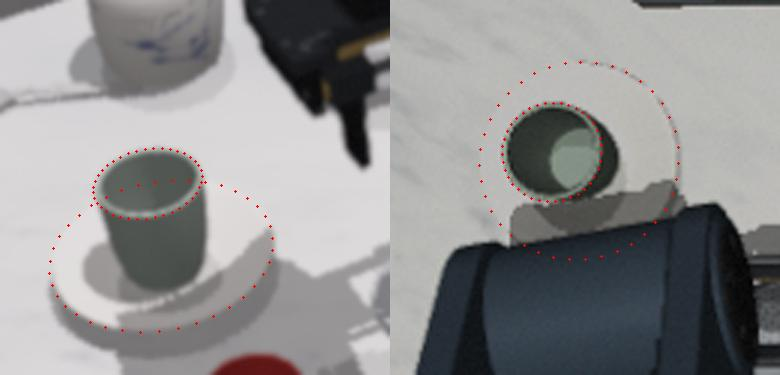

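The cup stands upright on the saucer. In both crops its rim sits within 1 px of the ideal ring (scene (150,184), top (555,153)), so the cup is at about (0.541,0.328). Now the steel chamber.

```bash
python3 -m crank '[[-0.7,0.05,0,0,0,0,0],[0,0,3,0,0,0,0],[0,0,3,0,0,0,0],[0,0,1,0,0,0,0],[0,0,0,0,0,0,0]]'; python3 -c "
from h import *
print(delta([.426,.183,.088]))"
```

```text
time: 9.52
position: [0.4249, 0.1837, 0.1316]
tool_rot: [1.0, 0.0, -0.001, 0.0]
ft_force: [0.9, 0.4, 0.2]
grip_width: 0.087
grip_force: 0.0
[0.1154 0.0739 4.3577]
```

```bash
python3 -m crank '[[0.1,0.05,2.4,0,0,0,0],[0,0,1.5,0,0,0,0],[0,0,0.45,0,0,0,0],[0,0,0,0,0,0,0]]'; python3 -m crank '[[0,0,0,0,0,0,0.2],[0,0,0,0,0,0,0.5],[0,0,0,0,0,0,0.7],[0,0,0,0,0,0,0.7],[0,0,0,0,0,0,0.7]]' 15
```

```text
time: 10.02
position: [0.4262, 0.183, 0.0886]
tool_rot: [1.0, -0.0, -0.0, -0.0]
ft_force: [-0.2, -0.2, 0.5]
grip_width: 0.0871
grip_force: 0.0
time: 10.65
position: [0.4262, 0.1831, 0.0887]
tool_rot: [1.0, -0.0, 0.0, -0.0]
ft_force: [-0.1, 0.1, 3.3]
grip_width: 0.0578
grip_force: 15.0
```

```bash
python3 -m crank '[[0,0,-2,0,0,0,0.7],[0,0,-4,0,0,0,0.7],[0,0,-5,0,0,0,0.7],[0,0,-4,0,0,0,0.7],[2,-2.5,0,0,0,0,0.7]]'>/dev/null; python3 -m crank '[[3,-4,0,0,0,0,0.7],[3,-4,0,0,0,0,0.7],[2.5,-3,0,0,0,0,0.7],[1,-1,0,0,0,0,0.7],[0,0,0,0,0,0,0.7]]';python3 -m crank '[[0,0,0,0,0,0,0.7],[0,0,0,0,0,0,0.7]]'; python3 - <<'E'
from h import *
print(robot.get_obs()["position"],delta([.541,.328,.1617]))
a=shot("scene","s4.png");b=shot("top","t4.png")
cv2.imwrite("pics/v4.png",np.hstack([cv2.resize(a[150:350,80:280],(400,400)),cv2.resize(b[150:330,50:230],(400,400))]))
E
```

```text
time: 11.9
position: [0.5407, 0.3278, 0.2377]
tool_rot: [1.0, 0.0, -0.001, 0.001]
ft_force: [-0.5, -0.1, -1.7]
grip_width: 0.0576
grip_force: 15.0
time: 12.15
position: [0.5403, 0.3269, 0.2385]
tool_rot: [1.0, -0.001, -0.001, 0.0]
ft_force: [-0.2, -0.3, -0.6]
grip_width: 0.0579
grip_force: 15.0
[0.5403 0.3269 0.2385] [ 0.0802 -0.1153  7.68  ]
```

View pics/v4.png

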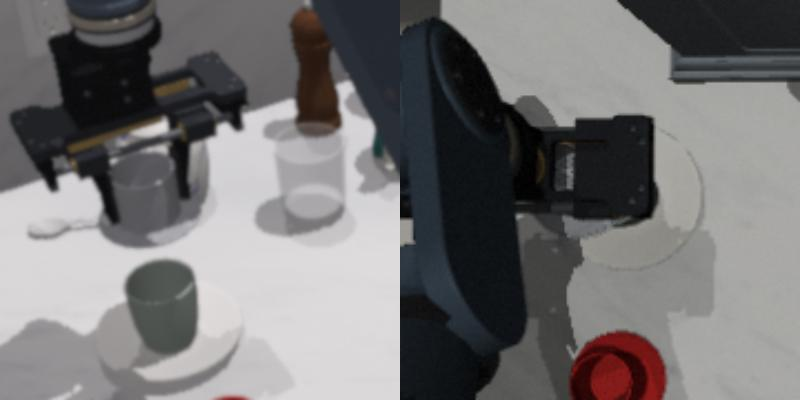

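The chamber is held upright (scene crop (145,200)) over the cup (162,290). Lowering to just above the rim.

```bash
python3 -m crank '[[0.1,-0.1,2,0,0,0,0.7],[0,0,2.5,0,0,0,0.7],[0,0,1.5,0,0,0,0.7],[0,0,0.5,0,0,0,0.7],[0,0,0,0,0,0,0.7]]'; python3 -m crank '[[0,0,0,0,0,0,0.7]]' >/dev/null; python3 - <<'E'
from h import *
print(robot.get_obs()["position"],delta([.541,.328,.1617]))
E
```

```text
time: 12.88
position: [0.5423, 0.329, 0.1736]
tool_rot: [1.0, -0.0, 0.0, -0.0]
ft_force: [0.3, 0.1, -1.1]
grip_width: 0.0576
grip_force: 15.0
[0.5427 0.3292 0.1744] [-0.1718  0.1227  1.2693]
```

```bash
python3 -m crank '[[-0.15,0.1,0.3,0,0,0,0.7],[0,0,0.3,0,0,0,0.7],[0,0,0,0,0,0,0.7]]'; python3 -m crank '[[0,0,0.2,0,0,0,0.7],[0,0,0.2,0,0,0,0.7],[0,0,0,0,0,0,0.7]]'
```

```text
time: 13.38
position: [0.5407, 0.328, 0.1676]
tool_rot: [1.0, -0.0, 0.0, -0.0]
ft_force: [0.1, -0.5, 0.3]
grip_width: 0.0579
grip_force: 15.0
time: 13.75
position: [0.5409, 0.328, 0.1632]
tool_rot: [1.0, -0.0, 0.0, -0.0]
ft_force: [0.2, -1.1, -1.6]
grip_width: 0.0578
grip_force: 15.0
```

The boss has entered the mouth. I seat it and release.

```bash
python3 -m crank '[[0,0,0.1,0,0,0,0.7],[0,0,0.1,0,0,0,0.7],[0,0,0,0,0,0,0.7]]'; python3 -m crank '[[0,0,0,0,0,0,0.5],[0,0,0,0,0,0,0],[0,0,0,0,0,0,0],[0,0,-1,0,0,0,0],[0,0,-3,0,0,0,0]]' >/dev/null;python3 -m crank '[[0,0,-4,0,0,0,0],[0,3,-1,0,0,0,0],[-3,5,0,0,0,0,0],[-3,6,0,0,0,0,0],[-3,6,0,0,0,0,0]]';python3 -m crank '[[0,6,0,0,0,0,0],[0,6,0,0,0,0,0],[0,0,0,0,0,0,0]]'; python3 - <<'E'
from h import *
print(robot.get_obs()["position"],delta([.416,-.360,.2]))
a=shot("scene","s5.png");b=shot("top","t5.png")
S=3;c=[.541,.328]
u0,v0=110,200;o=cv2.resize(a[v0:v0+125,u0:u0+130],(390,375),interpolation=cv2.INTER_CUBIC)
for P in (ring(c,.046,.082),ring(c,.0305,.132)):
    for u,v in proj("scene",P): cv2.circle(o,(int((u-u0+.5)*S),int((v-v0+.5)*S)),1,(0,0,255),-1)
u0,v0=80,175;p=cv2.resize(b[v0:v0+125,u0:u0+130],(390,375),interpolation=cv2.INTER_CUBIC)
for P in (ring(c,.046,.082),ring(c,.0305,.132)):
    for u,v in proj("top",P): cv2.circle(p,(int((u-u0+.5)*S),int((v-v0+.5)*S)),1,(0,0,255),-1)
cv2.imwrite("pics/v5.png",np.hstack([o,p]))
E
```

```text
time: 14.12
position: [0.5414, 0.3281, 0.1619]
tool_rot: [1.0, -0.0, 0.001, -0.0]
ft_force: [1.3, 1.0, 1.1]
grip_width: 0.0578
grip_force: 15.0
time: 15.38
position: [0.4536, 0.1349, 0.2522]
tool_rot: [1.0, 0.0, 0.0, 0.0]
ft_force: [1.0, -0.9, -0.8]
grip_width: 0.0869
grip_force: 0.0
time: 15.75
position: [0.4552, 0.0124, 0.2523]
tool_rot: [1.0, -0.004, 0.001, 0.0]
ft_force: [1.0, -0.0, 0.3]
grip_width: 0.0868
grip_force: 0.0
[0.4552 0.0124 0.2523] [-3.654  37.268   5.2554]
```

View pics/v5.png

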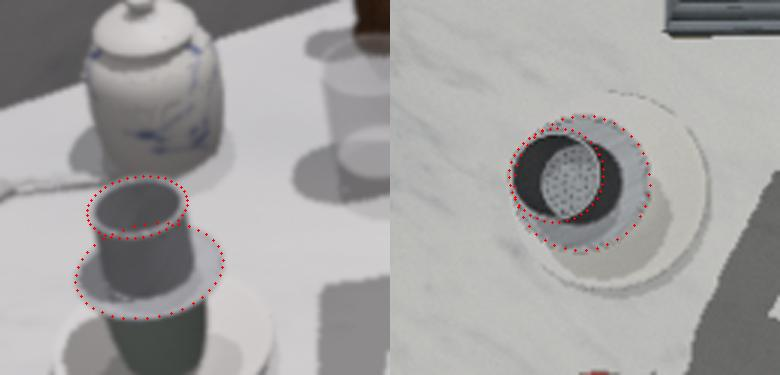

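The chamber is seated: the rings at (0.541,0.328) fit both views (rim at scene (137,207), top (557,175)). Now the press. I'll grip the upper part of its knob so that the fingertips stay above the chamber rim.

```bash
python3 -m crank '[[-0.7,6,0,0,0,0,0],[-0.7,6,0,0,0,0,0.3],[-0.7,6,0,0,0,0,0.4],[-0.7,6,0,0,0,0,0.4],[-0.7,6,0,0,0,0,0.4]]'>/dev/null; python3 -m crank '[[-0.1,5,2,0,0,0,0.4],[0,2.3,2,0,0,0,0.4],[0,0,1,0,0,0,0.4],[0,0,0,0,0,0,0.4]]';python3 -m crank '[[0,0,0,0,0,0,0.4]]'>/dev/null; python3 - <<'E'
from h import *
print(robot.get_obs()["position"],delta([.416,-.360,.1215]))
E
```

```text
time: 16.98
position: [0.4188, -0.354, 0.2007]
tool_rot: [1.0, 0.001, -0.001, -0.002]
ft_force: [-0.5, -0.3, 0.2]
grip_width: 0.0525
grip_force: 0.0
[ 0.4192 -0.355   0.2021] [-0.3214  0.5054  8.0563]
```

```bash
python3 -m crank '[[-0.3,0.5,2,0,0,0,0.4],[0,0,2.5,0,0,0,0.4],[0,0,1.5,0,0,0,0.4],[0,0,0.3,0,0,0,0.4],[0,0,0,0,0,0,0.4]]'; python3 - <<'E'
from h import *
print(robot.get_obs()["position"],delta([.416,-.360,.1215]))
b=shot("top","t6.png");a=shot("scene","s6.png")
cv2.imwrite("pics/v6.png",np.hstack([cv2.resize(a[140:300,420:580],(400,400)),cv2.resize(b[230:350,410:530],(400,400))]))
E
```

```text
time: 17.73
position: [0.4159, -0.3618, 0.139]
tool_rot: [1.0, 0.0, 0.0, 0.0]
ft_force: [-0.0, -0.1, -0.4]
grip_width: 0.0522
grip_force: 0.0
[ 0.4159 -0.3618  0.139 ] [ 0.006  -0.1792  1.7463]
```

View pics/v6.png

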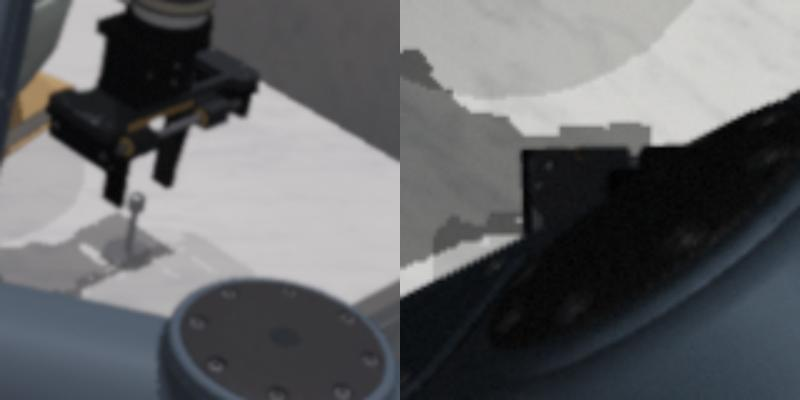

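The scene crop shows the press between and just below the fingertips (knob (136,201), i.e. pixel (474,220)). I check that against my estimate and go on.

```bash
python3 -c "
from h import *
print(onz('scene',(474.1,220.1),.059),onz('scene',(470.9,241.3),.003))"; python3 -m crank '[[0,-0.1,0.9,0,0,0,0.4],[0,0,0.85,0,0,0,0.4],[0,0,0,0,0,0,0.4],[0,0,0,0,0,0,0.4]]'
```

```text
[ 0.4163 -0.3644] [ 0.4125 -0.3623]
time: 18.32
position: [0.4155, -0.3608, 0.1208]
tool_rot: [1.0, -0.0, -0.0, -0.0]
ft_force: [0.5, 0.4, 0.8]
grip_width: 0.0521
grip_force: 0.0
```

```bash
python3 -m crank '[[0,0.1,0,0,0,0,0.6],[0,0,0,0,0,0,0.75],[0,0,0,0,0,0,0.85],[0,0,0,0,0,0,0.9],[0,0,0,0,0,0,0.95]]' 10;python3 -m crank '[[0,0,0,0,0,0,0.95],[0,0,0,0,0,0,0.95]]'
```

```text
time: 18.95
position: [0.4156, -0.3618, 0.121]
tool_rot: [1.0, -0.0, 0.0, 0.0]
ft_force: [-0.1, -0.1, -0.2]
grip_width: 0.016
grip_force: 10.0
time: 19.2
position: [0.4155, -0.3617, 0.1209]
tool_rot: [1.0, -0.0, -0.0, -0.0]
ft_force: [-0.3, 1.1, -0.3]
grip_width: 0.0156
grip_force: 10.0
```

```bash
python3 -m crank '[[0,0,-1,0,0,0,0.95],[0,0,-4,0,0,0,0.95],[0,0,-5,0,0,0,0.95],[0,-2,-5,0,0,0,0.95],[0,-5,-2,0,0,0,0.95]]'; python3 -m crank '[[0.3,-6,0,0,0,0,0.95],[0.3,-6,0,0,0,0,0.95],[0.3,-6,0,0,0,0,0.95],[0,-6,0,0,0,0,0.95],[0,-6,0,0,0,0,0.95]]'; python3 -m crank '[[0,-6,0,0,0,0,0.95],[0,-6,0,0,0,0,0.95],[0,-6,0,0,0,0,0.95],[0,-3,0,0,0,0,0.95],[0,0,0,0,0,0,0.95]]'; python3 -c "
from h import *
print(delta([.541,.3278,.29]))"
```

```text
time: 19.82
position: [0.417, -0.294, 0.295]
tool_rot: [1.0, -0.001, 0.003, 0.004]
ft_force: [1.2, 0.3, -0.1]
grip_width: 0.0155
grip_force: 10.0
time: 20.45
position: [0.4244, 0.01, 0.2918]
tool_rot: [1.0, -0.0, 0.001, 0.0]
ft_force: [1.1, 0.0, -0.3]
grip_width: 0.0154
grip_force: 10.0
time: 21.08
position: [0.4243, 0.22, 0.2916]
tool_rot: [1.0, 0.002, 0.001, -0.0]
ft_force: [0.1, -0.0, 0.5]
grip_width: 0.0157
grip_force: 10.0
[ 11.7146 -10.7335   0.1727]
```

```bash
python3 -m crank '[[2,-3,0,0,0,0,0.95],[4,-4,0,0,0,0,0.95],[4,-3,0,0,0,0,0.95],[1.7,-0.7,0,0,0,0,0.95],[0,0,0,0,0,0,0.95]]'; python3 -m crank '[[0,0,0,0,0,0,0.95],[0,0,0,0,0,0,0.95]]' >/dev/null; python3 - <<'E'
from h import *
print(robot.get_obs()["position"],delta([.541,.3278,.205]))
a=shot("scene","s7.png")
p=robot.get_obs()["position"];S=4;u0,v0=110,150
o=cv2.resize(a[v0:v0+140,u0:u0+150],(600,560),interpolation=cv2.INTER_CUBIC)
for P in (ring([.541,.328],.0265,.132),ring(p[:2],.023,p[2]-.121)):
    for u,v in proj("scene",P): cv2.circle(o,(int((u-u0+.5)*S),int((v-v0+.5)*S)),1,(0,0,255),-1)
cv2.imwrite("pics/v7.png",o)
E
```

```text
time: 21.7
position: [0.5429, 0.3241, 0.2908]
tool_rot: [1.0, -0.001, 0.0, 0.0]
ft_force: [-0.2, 0.4, -0.1]
grip_width: 0.0154
grip_force: 10.0
[0.5408 0.3242 0.2912] [ 0.0299 -0.3629  8.6211]
```

View pics/v7.png

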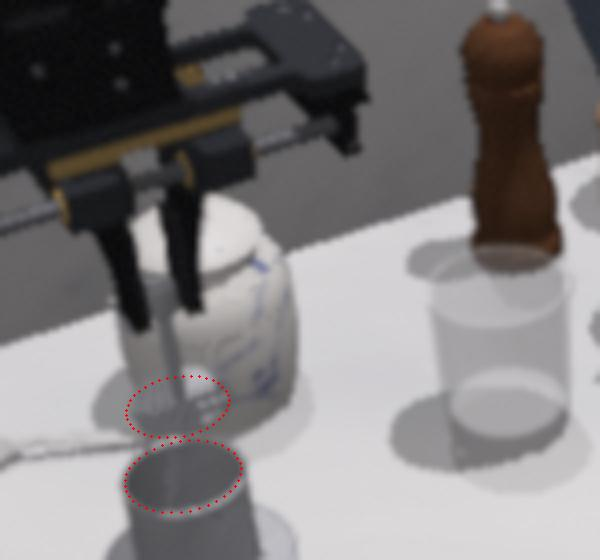

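The press hangs upright. Its disc lies on the predicted ring (178,407), and the chamber mouth on the ring at (183,477). I correct y and lower.

```bash
python3 -m crank '[[0,-0.35,1.5,0,0,0,0.95],[0,0,1,0,0,0,0.95],[0,0,0,0,0,0,0.95],[0,0,0,0,0,0,0.95]]'; python3 -c "
from h import *
print(delta([.541,.3278,.205]))"
```

```text
time: 22.5
position: [0.5418, 0.3287, 0.2658]
tool_rot: [1.0, -0.0, -0.0, 0.0]
ft_force: [0.2, 0.3, -0.3]
grip_width: 0.0152
grip_force: 10.0
[-0.0769  0.0936  6.0766]
```

```bash
python3 -m crank '[[-0.1,0.1,0.8,0,0,0,0.95],[0,0,1,0,0,0,0.95],[0,0,1,0,0,0,0.95],[0,0,0.2,0,0,0,0.95],[0,0,0,0,0,0,0.95]]'; python3 -m crank '[[0,0,1,0,0,0,0.95],[0,0,1,0,0,0,0.95],[0,0,0.5,0,0,0,0.95],[0,0,0,0,0,0,0.95]]'
```

```text
time: 23.12
position: [0.5407, 0.3277, 0.2357]
tool_rot: [1.0, -0.0, -0.0, 0.0]
ft_force: [-0.7, 0.5, -0.8]
grip_width: 0.0154
grip_force: 10.0
time: 23.62
position: [0.5404, 0.3276, 0.2102]
tool_rot: [1.0, -0.0, -0.001, 0.0]
ft_force: [-0.0, -0.8, -0.8]
grip_width: 0.0157
grip_force: 10.0
```

```bash
python3 -m crank '[[0,0,0.3,0,0,0,0.95],[0,0,0.1,0,0,0,0.95],[0,0,0,0,0,0,0.95],[0,0,0,0,0,0,0.95]]'; python3 -m crank '[[0,0,0.1,0,0,0,0.95],[0,0,0,0,0,0,0.95]]'
```

```text
time: 24.12
position: [0.5408, 0.3277, 0.2072]
tool_rot: [1.0, -0.0, 0.0, -0.0]
ft_force: [0.4, 0.3, 0.4]
grip_width: 0.0156
grip_force: 10.0
time: 24.38
position: [0.5407, 0.3276, 0.2059]
tool_rot: [1.0, -0.0, -0.0, 0.0]
ft_force: [0.3, -0.1, -0.5]
grip_width: 0.0154
grip_force: 10.0
```

```bash
python3 -m crank '[[0,0,0.1,0,0,0,0.95],[0,0,0,0,0,0,0.95]]'; python3 -m crank '[[0,0,0,0,0,0,0.85],[0,0,0,0,0,0,0.6],[0,0,0,0,0,0,0.4],[0,0,-1,0,0,0,0.4],[0,0,-4,0,0,0,0.4]]'; python3 -m crank '[[-3,4,-3,0,0,0,0.4],[-4,6,0,0,0,0,0.4],[-4,6,0,0,0,0,0.4],[0,6,0,0,0,0,0.4],[0,6,0,0,0,0,0.4]]';python3 -m crank '[[0,6,0,0,0,0,0.4],[0,6,0,0,0,0,0.4],[0,6,0,0,0,0,0.4],[0,5,0,0,0,0,0.4],[0,0,0,0,0,0,0.4]]'; python3 - <<'E'
from h import *
print(robot.get_obs()["position"],delta([.4265,-.1845,.1135]))
a=shot("scene","s8.png");b=shot("top","t8.png")
S=3;c=[.541,.328]
u0,v0=110,190;o=cv2.resize(a[v0:v0+125,u0:u0+130],(390,375),interpolation=cv2.INTER_CUBIC)
u0,v0=80,175;p=cv2.resize(b[v0:v0+125,u0:u0+130],(390,375),interpolation=cv2.INTER_CUBIC)
for n,o_,q in(("scene",o,(110,190)),("top",p,(80,175))):
  for P in (ring(c,.008,.150),ring(c,.0305,.132)):
    for u,v in proj(n,P): cv2.circle(o_,(int((u-q[0]+.5)*S),int((v-q[1]+.5)*S)),1,(0,0,255),-1)
cv2.imwrite("pics/v8.png",np.hstack([o,p]))
E
```

```text
time: 24.62
position: [0.5407, 0.3277, 0.205]
tool_rot: [1.0, -0.0, -0.0, 0.0]
ft_force: [1.3, 0.7, -1.0]
grip_width: 0.0154
grip_force: 10.0
time: 25.25
position: [0.5394, 0.3271, 0.2536]
tool_rot: [1.0, -0.0, -0.003, 0.001]
ft_force: [0.6, 0.8, 0.7]
grip_width: 0.0469
grip_force: 0.0
time: 25.88
position: [0.4412, 0.0623, 0.2862]
tool_rot: [1.0, 0.001, 0.001, 0.0]
ft_force: [1.3, -0.1, 0.5]
grip_width: 0.052
grip_force: 0.0
time: 26.5
position: [0.4421, -0.1702, 0.286]
tool_rot: [1.0, -0.003, 0.002, 0.001]
ft_force: [-0.3, 0.9, -0.6]
grip_width: 0.0521
grip_force: 0.0
[ 0.4421 -0.1702  0.286 ] [-1.6098  1.3934 17.2479]
```

View pics/v8.png

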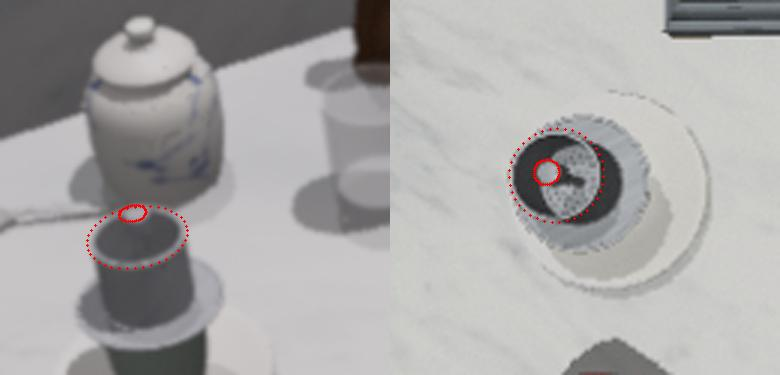

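The press stands in the chamber with its knob on the predicted ring (scene (132,213), top (547,172)). Now the lid.

```bash
python3 -m crank '[[-1.6,1.4,3,0,0,0,0.4],[0,0,5,0,0,0,0.4],[0,0,4,0,0,0,0.4],[0,0,0.5,0,0,0,0.4],[0,0,0,0,0,0,0.4]]'; python3 -m crank '[[0,0,0,0,0,0,0.4]]'>/dev/null; python3 - <<'E'
from h import *
print(robot.get_obs()["position"],delta([.4265,-.1842,.1135]))
a=shot("scene","s9.png");c=[.4265,-.1842];S=4;u0,v0=360,180
o=cv2.resize(a[v0:v0+110,u0:u0+110],(440,440),interpolation=cv2.INTER_CUBIC)
for P in (ring(c,.0355,0),ring(c,.009,.056)):
    for u,v in proj("scene",P): cv2.circle(o,(int((u-u0+.5)*S),int((v-v0+.5)*S)),1,(0,0,255),-1)
cv2.imwrite("pics/v9.png",o)
E
```

```text
time: 27.22
position: [0.4257, -0.1795, 0.1606]
tool_rot: [1.0, 0.001, 0.0, 0.0]
ft_force: [0.2, 0.8, 0.6]
grip_width: 0.0521
grip_force: 0.0
[ 0.4262 -0.1804  0.1615] [0.0138 0.3709 4.8043]
```

View pics/v9.png

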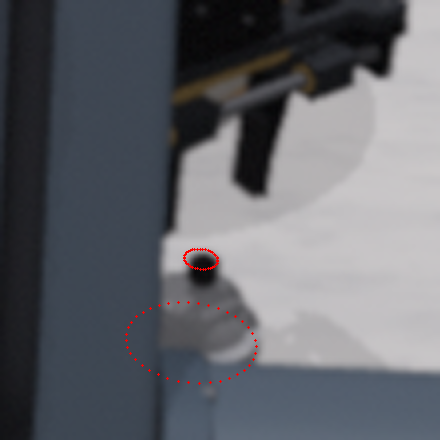

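The lid's black knob is at crop (202,263), on the predicted ring within a pixel. Going down.

```bash
python3 -m crank '[[0,0.35,1.5,0,0,0,0.4],[0,0,2,0,0,0,0.4],[0,0,1.2,0,0,0,0.4],[0,0,0.1,0,0,0,0.4],[0,0,0,0,0,0,0.4]]'; python3 -c "
from h import *
print(delta([.4265,-.1842,.1135]))"
```

```text
time: 28.02
position: [0.4254, -0.1839, 0.112]
tool_rot: [1.0, -0.0, 0.0, 0.0]
ft_force: [-0.2, -0.3, 0.1]
grip_width: 0.0521
grip_force: 0.0
[ 0.1128  0.0257 -0.1481]
```

```bash
python3 -m crank '[[0.1,0,-0.1,0,0,0,0.5],[0,0,0,0,0,0,0.7],[0,0,0,0,0,0,0.8],[0,0,0,0,0,0,0.85],[0,0,0,0,0,0,0.93]]' 12;python3 -m crank '[[0,0,0,0,0,0,0.93],[0,0,0,0,0,0,0.93]]'
```

```text
time: 28.65
position: [0.4264, -0.1839, 0.1131]
tool_rot: [1.0, -0.0, 0.0, 0.0]
ft_force: [0.1, 0.5, 0.8]
grip_width: 0.0174
grip_force: 12.0
time: 28.9
position: [0.4264, -0.1839, 0.1131]
tool_rot: [1.0, -0.0, 0.0, 0.0]
ft_force: [-0.1, 0.0, 1.8]
grip_width: 0.0172
grip_force: 12.0
```

```bash
python3 -m crank '[[0,0,-1,0,0,0,0.93],[0,0,-4,0,0,0,0.93],[0,0,-5,0,0,0,0.93],[0,-1,-5,0,0,0,0.93],[0,-4,-4,0,0,0,0.93]]'; python3 -m crank '[[0,-6,0,0,0,0,0.93],[0,-6,0,0,0,0,0.93],[0,-6,0,0,0,0,0.93],[0,-6,0,0,0,0,0.93],[0,-6,0,0,0,0,0.93]]'; python3 -m crank '[[0,-6,0,0,0,0,0.93],[0,-4,0,0,0,0,0.93],[0,0,0,0,0,0,0.93],[0,0,0,0,0,0,0.93]]'; python3 -c "
from h import *
print(delta([.541,.328,.30]))"
```

```text
time: 29.52
position: [0.4269, -0.1347, 0.3056]
tool_rot: [1.0, -0.002, 0.002, 0.001]
ft_force: [0.3, 0.0, -1.4]
grip_width: 0.0171
grip_force: 12.0
time: 30.15
position: [0.4255, 0.1681, 0.3035]
tool_rot: [1.0, -0.0, 0.0, 0.0]
ft_force: [1.0, -0.3, -0.5]
grip_width: 0.0173
grip_force: 12.0
time: 30.65
position: [0.4256, 0.2657, 0.3029]
tool_rot: [1.0, 0.0, -0.001, 0.0]
ft_force: [-0.3, -0.6, -1.1]
grip_width: 0.0176
grip_force: 12.0
[11.538  -6.2313  0.2702]
```

```bash
python3 -m crank '[[2,-1,0,0,0,0,0.93],[4,-2,0,0,0,0,0.93],[4,-2,0,0,0,0,0.93],[1.5,-1.2,0,0,0,0,0.93],[0,0,0,0,0,0,0.93]]'; python3 -m crank '[[0,0,0,0,0,0,0.93],[0,0,0,0,0,0,0.93]]' >/dev/null; python3 - <<'E'
from h import *
print(robot.get_obs()["position"],delta([.541,.328,.2361]))
a=shot("scene","s10.png")
p=robot.get_obs()["position"];S=4;u0,v0=110,130
o=cv2.resize(a[v0:v0+140,u0:u0+150],(600,560),interpolation=cv2.INTER_CUBIC)
for P in (ring([.541,.328],.0305,.132),ring(p[:2],.0355,p[2]-.1131)):
    for u,v in proj("scene",P): cv2.circle(o,(int((u-u0+.5)*S),int((v-v0+.5)*S)),1,(0,0,255),-1)
cv2.imwrite("pics/v10.png",o)
E
```

```text
time: 31.28
position: [0.5425, 0.3267, 0.3026]
tool_rot: [1.0, -0.001, -0.0, 0.0]
ft_force: [-0.4, 0.2, -0.5]
grip_width: 0.0172
grip_force: 12.0
[0.5405 0.3272 0.3031] [ 0.0616 -0.089   6.7015]
```

View pics/v10.png

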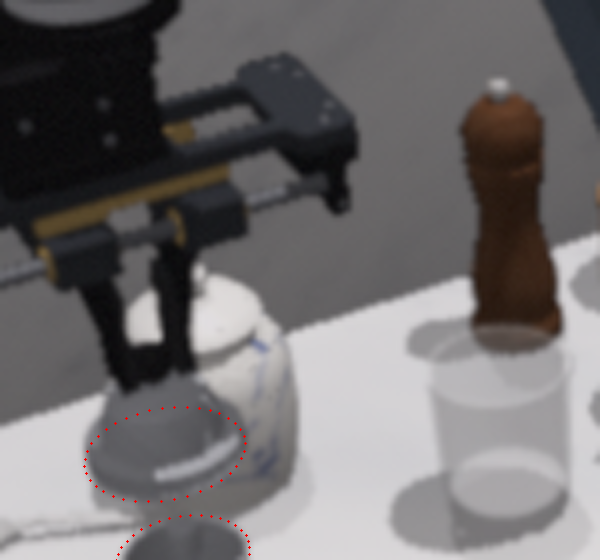

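The lid hangs level, close to the predicted ring (165,455), above the chamber (185,540). Lowering stepwise.

```bash
python3 -m crank '[[0.05,-0.05,1.5,0,0,0,0.93],[0,0,1.5,0,0,0,0.93],[0,0,1.5,0,0,0,0.93],[0,0,0,0,0,0,0.93],[0,0,0,0,0,0,0.93]]'; python3 -c "
from h import *
print(delta([.541,.328,.2361]))"
```

```text
time: 32.2
position: [0.5421, 0.3288, 0.2579]
tool_rot: [1.0, -0.0, 0.0, -0.0]
ft_force: [-0.8, -0.1, -0.1]
grip_width: 0.0174
grip_force: 12.0
[-0.111   0.078   2.1775]
```

```bash
python3 -m crank '[[-0.1,0.1,0.5,0,0,0,0.93],[0,0,0.3,0,0,0,0.93],[0,0,0,0,0,0,0.93],[0,0,0,0,0,0,0.93]]'; python3 -m crank '[[0,0,0.3,0,0,0,0.93],[0,0,0.2,0,0,0,0.93],[0,0,0,0,0,0,0.93]]';  python3 -m crank '[[0,0,0.2,0,0,0,0.93],[0,0,0.2,0,0,0,0.93],[0,0,0,0,0,0,0.93]]'
```

```text
time: 32.7
position: [0.541, 0.3277, 0.2502]
tool_rot: [1.0, -0.0, 0.0, -0.0]
ft_force: [0.7, 0.4, -0.5]
grip_width: 0.0174
grip_force: 12.0
time: 33.08
position: [0.5407, 0.3276, 0.2447]
tool_rot: [1.0, -0.0, -0.0, 0.0]
ft_force: [0.4, -0.6, -1.2]
grip_width: 0.0173
grip_force: 12.0
time: 33.45
position: [0.5407, 0.3276, 0.2407]
tool_rot: [1.0, -0.0, -0.0, 0.0]
ft_force: [0.8, -0.5, -0.6]
grip_width: 0.0171
grip_force: 12.0
```

No contact force at 0.2407, so the skirt is over the rim. Seating it.

```bash
python3 -m crank '[[0,0,0.2,0,0,0,0.93],[0,0,0.1,0,0,0,0.93],[0,0,0,0,0,0,0.93]]'; python3 -m crank '[[0,0,0.1,0,0,0,0.93],[0,0,0,0,0,0,0.93]]'; python3 -m crank '[[0,0,0.1,0,0,0,0.93],[0,0,0,0,0,0,0.93]]'
```

```text
time: 33.83
position: [0.5408, 0.3276, 0.2379]
tool_rot: [1.0, -0.0, -0.0, 0.0]
ft_force: [1.4, 0.3, -1.4]
grip_width: 0.0174
grip_force: 12.0
time: 34.08
position: [0.5409, 0.3276, 0.2369]
tool_rot: [1.0, -0.0, -0.0, 0.0]
ft_force: [-0.4, -1.1, -2.1]
grip_width: 0.0174
grip_force: 12.0
time: 34.33
position: [0.541, 0.3277, 0.2362]
tool_rot: [1.0, -0.0, 0.0, -0.0]
ft_force: [-0.5, -0.7, -0.1]
grip_width: 0.0174
grip_force: 12.0
```

```bash
python3 -m crank '[[0,0,0,0,0,0,0.8],[0,0,0,0,0,0,0.5],[0,0,0,0,0,0,0.3],[0,0,-1,0,0,0,0.3],[0,0,-4,0,0,0,0.2]]'; python3 -m crank '[[-3,4,-2,0,0,0,0],[-4,6,0,0,0,0,0],[-4,6,0,0,0,0,0],[0,5,0,0,0,0,0],[0,0,0,0,0,0,0]]'; python3 -m crank '[[0,0,0,0,0,0,0],[0,0,0,0,0,0,0]]'; python3 - <<'E'
from h import *
a=shot("scene","s11.png");b=shot("top","t11.png");c=[.541,.328];S=3
o=cv2.resize(a[190:315,110:240],(390,375),interpolation=cv2.INTER_CUBIC);p=cv2.resize(b[175:300,80:210],(390,375),interpolation=cv2.INTER_CUBIC)
for n,o_,q in(("scene",o,(110,190)),("top",p,(80,175))):
  for P in (ring(c,.009,.179),ring(c,.0355,.123)):
    for u,v in proj(n,P): cv2.circle(o_,(int((u-q[0]+.5)*S),int((v-q[1]+.5)*S)),1,(0,0,255),-1)
cv2.imwrite("pics/v11.png",np.hstack([o,p]))
E
```

```text
time: 34.95
position: [0.5396, 0.3271, 0.2845]
tool_rot: [1.0, -0.0, -0.003, 0.001]
ft_force: [0.6, 0.3, 0.4]
grip_width: 0.0493
grip_force: 0.0
time: 35.58
position: [0.4416, 0.1313, 0.307]
tool_rot: [1.0, -0.003, 0.001, 0.0]
ft_force: [0.7, 1.1, 0.5]
grip_width: 0.0863
grip_force: 0.0
time: 35.83
position: [0.4419, 0.1346, 0.3062]
tool_rot: [1.0, 0.001, 0.0, -0.0]
ft_force: [0.6, 0.1, -0.6]
grip_width: 0.0874
grip_force: 0.0
```

View pics/v11.png

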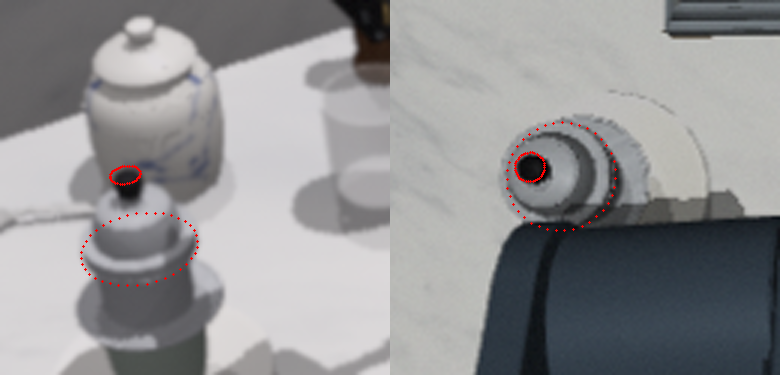

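The lid sits level: its knob is on the predicted ring in both views (scene (126,176), top (531,167)) and the skirt is on the chamber. The gripper is clear, so I hand in.

```bash
python3 -c "
from rig import ticket
print(ticket.hand_in())"
```

```text
the job is handed in; nothing more can be done
None
```

The coffee set is built on the saucer in the order asked (cup, chamber, press, lid), each piece released and checked in both cameras; I handed it in at about 36 s, but the hand-in call returned no verdict.

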